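# Put the flow-rig parts back in their foam trays

### The arm

A 6-joint arm with a two-finger parallel gripper is mounted at the origin on the work surface. World frame = base frame: x ahead of the robot, y to its left, z up, the work surface at z = 0. Lengths are in mm, angles in degrees, forces in N, time in s.
With the tool pointing down it reaches from about 350 to 850 mm from the base axis. Payload 8.1 kg.
Tool frame: the origin (TCP) lies on the centre line of the jaws, within the pads' length; the fingertips stand 19 mm ahead of it and the grasp point (between the pads) is the TCP; z points along the fingers, y is the direction in which the jaws open and shut (so a half turn about z gives the same grasp; the last joint's range is limited). The gripper opens to 85 mm and grips with 20 to 120 N. Pads are 22 mm wide; open, the fingers measure 114 mm over their backs; the gripper's body (76 mm by 85 mm) begins 54 mm behind the grasp point. The pads swing forward as they close: fully open they stand 13 mm farther back than shut.
Start: joints at [64.721, 7.471, 85.268, -0, 87.261, -4.893], TCP at [208.983, 562.434, 250.292] pointing down, gripper open.
Joint ranges: [-169.43, 169.43], [-51.17, 129.36], [1.28, 143.12], [-76.62, 256.62], [0, 156.53], [-152.29, 152.29]. Speed limits (degrees/s): [136.94, 136.94, 159.86, 180, 180, 180].

### API

Orientations are given as [roll, pitch, yaw] about the fixed x, y, z axes, in that order (R = Rz(yaw) Ry(pitch) Rx(roll)).
In Python, from bench import r, viewer gives the robot as it stands.
- The arm moves only by the tool carry_out, never from a script. Its argument "commands" is a list that holds one entry, the list of rows, each a list of 7 numbers: the finger opening in mm, from 0 to 85.4, then the shift along the tool's x, y, z in mm, then the turn, a rotation vector about the tool's x, y, z in degrees. A call has 1 to 5 rows; each row is the pose to reach, as a shift and turn from the pose commanded when the call began, along the tool's axes at that moment; what a row does not reach only later rows make up. A row lasts 1/8 s, in which the tool goes at most 62.5 mm and 10.7 degrees, less where a joint would pass 70% of its speed; a pose out of reach is approached as far as the arm can. A call with a gripper value outside its range is refused whole. The fingers move at their own pace and stop on an object; "grip_force" is the grip in N (left out, the last holds). Time passes only in rows, so rows that repeat a pose let the fingers close. It gives the time, the measured TCP pose, the force and the opening at its end, in the units of the state.
- r.sense(): the state, without advancing time (a new reading comes with each control period).
- viewer.snapshot(name): name is "scene" or "top"; returns the picture (420x560x3 uint8, red, green, blue); there is no depth.
- viewer.calibration(name): a dict with "camera_matrix" (3x3 intrinsics, pixels), "rvec" (rotation vector, rad) and "tvec" (3), from world to camera coordinates, as OpenCV has them. Camera axes: x right, y down, z forward; pixel columns grow to the right and rows downward; lengths in mm; the calibration is good to about 2 mm. A picture is of the moment at which its call begins. calibration takes no time and is no camera call.
- r.hand_in(): hands the job in, once; it reports no verdict.
The state is a dict: "time": time; "joint_pos": joint angles; "qd": joint speeds; "joint_efforts": joint torques, N m; "tool_pos": TCP position; "tcp_rot": TCP orientation; "ft_force": force on the tool from outside, world axes, zero at the start; "wrist_torque": the same for the moment, N m; "finger_gap": finger opening in mm.
Only numpy, scipy, OpenCV 4.12 (cv2) and the standard library are available. Lean on these libraries where they do the work, as an engineer would, in place of code of your own. Each camera call takes 0.05 s, during which the arm holds its last target. There are 200 camera calls.

### The job

The filtration rig has been taken apart: put its four parts away, laying the tee, the four-way cross, the ball valve and the pressure gauge each in the foam tray cut out to its own shape, so that each lies flat and fully down in its cut-out. Lay them in rather than dropping them, and leave the stirred cell and the bottle where they stand.

Things in the scene. Friction and masses are not known exactly. Their poses are not given: they have to be found in the camera images.
- tee_c (a point): Stainless clamp-end tee lying flat on the bench: three tubes 19 mm across with flanged ends 25.2 mm across, each end face 50 mm from the junction; the last 9 mm of each tube is the flange. This point is the junction of the tube axes, 12.6 mm above what it lies on. The run points along its +x and -x, the single branch along +y; z up. 0.2 kg.
- cross_c (a point): Stainless clamp-end four-way cross lying flat on the bench: four tubes 19 mm across with flanged ends 25.2 mm across, each end face 50 mm from the junction; the last 9 mm of each tube is the flange. This point is the junction, 12.6 mm above what it lies on; the tubes point along +x, -x, +y and -y; z up. 0.25 kg.
- valve_c (a point): Stainless ball valve standing on its square body, which is 44 mm (x) by 42 mm (y) by 42 mm high, short flanged tube ends along +x and -x with faces 46 mm from the middle (flange 25.2 mm across), and above the body a flat lever 15 mm wide that runs from the stem 75 mm along +x, 8 mm clear of the body, its top 56 mm above what the valve stands on. This point is the middle of the body, 21 mm above what it stands on; z up. 0.42 kg.
- gauge_c (a point): Digital pressure gauge lying on its back, display up: a round black head 58 mm across and 30 mm thick, with a steel stem along its +x (22 mm square nut, then a 14 mm neck, then a flange 25.2 mm across whose face is 70 mm from the head's centre). This point is the middle of the head, 15 mm above what it lies on; z up. 0.24 kg.
- tee_tray_cut (a point): A fixed square foam-lined tray, 140 mm wide and 28 mm high, dark foam on top, with one 8 mm deep cut-out (pale grey floor, 20 mm above the bench) in the outline of the tee, 7 mm larger all round. This point lies on the cut-out's floor, right under where the tee's own point belongs; the run of the outline lies along its +x and -x, the branch along +y; z up. It lies 19 mm from the tray's centre, to the side away from the branch.
- cross_tray_cut (a point): A fixed square foam-lined tray, 140 mm wide and 28 mm high, dark foam on top, with one 8 mm deep cut-out (pale grey floor, 20 mm above the bench) in the outline of the cross, 7 mm larger all round. This point lies on the cut-out's floor, right under where the cross's own point belongs; the four arms of the outline lie along +x, -x, +y and -y; z up. It is the tray's centre. Any quarter turn of the cross fits.
- valve_tray_cut (a point): A fixed square foam-lined tray, 140 mm wide and 28 mm high, dark foam on top, with one 8 mm deep cut-out (pale grey floor, 20 mm above the bench) in the outline of the valve's body and ends (the lever stands clear above it), 7 mm larger all round. This point lies on the cut-out's floor, right under where the valve's own point belongs; the ends of the outline lie along its +x and -x; z up. It is the tray's centre. The valve fits either way round.
- gauge_tray_cut (a point): A fixed square foam-lined tray, 140 mm wide and 28 mm high, dark foam on top, with one 8 mm deep cut-out (pale grey floor, 20 mm above the bench) in the outline of the gauge, an eight-sided well for the head with a channel for the stem, 7 mm larger all round. This point lies on the cut-out's floor, right under where the gauge's own point belongs; the stem's channel runs along its +x; z up. It lies 20 mm from the tray's centre, to the side away from the stem.
- cell_c (a point): A stirred filtration cell standing on the bench between the two right-hand trays, toward the far side, black cap over a clear body, 76 mm across, 113 mm high with its ports; this point is 45 mm up its middle. Not part of the job.
- bottle_c (a point): A glass bottle with a blue cap standing between the two left-hand trays, toward the far side, 68 mm across, 140 mm high; this point is 70 mm up its middle. Not part of the job.
Mind the look-alikes: they are no part of the job. Leave any turquoise look-alike of the part that bears cross_c alone. What is shaped like the part that bears valve_c but red is not meant.

How it is judged (in metres and radians):
At the end, for the whole second after the job is handed in: Tee, cross, valve and gauge each lie in the tray with their own outline: their point within 12 mm sideways of the cut-out's point, down on the cut-out's floor (less than 3 mm above fully home), flat within 0.06 rad and at rest (under 10 mm/s) (horizontal distance between tee_c and tee_tray_cut below 0.012 m and z of tee_c in the frame of tee_tray_cut below 0.0156 m and angle between each of tee_c, cross_c, valve_c, gauge_c's own z axis and vertical below 0.06 rad and linear speed of each of tee, cross, valve, gauge below 0.01 m/s and horizontal distance between cross_c and cross_tray_cut below 0.012 m and z of cross_c in the frame of cross_tray_cut below 0.0156 m and horizontal distance between valve_c and valve_tray_cut below 0.012 m and z of valve_c in the frame of valve_tray_cut below 0.024 m and horizontal distance between gauge_c and gauge_tray_cut below 0.012 m and z of gauge_c in the frame of gauge_tray_cut below 0.018 m); the robot touches nothing.
It fails at once if the tee is let fall (dropped from more than about 3 cm) (contact force between the fingers and tee below 0.3 N and linear speed of tee above 0.75 m/s).
It fails at once if the cross is let fall (dropped from more than about 3 cm) (contact force between the fingers and cross below 0.3 N and linear speed of cross above 0.75 m/s).
It fails at once if the valve is let fall (dropped from more than about 3 cm) (contact force between the fingers and valve below 0.3 N and linear speed of valve above 0.75 m/s).
It fails at once if the gauge is let fall (dropped from more than about 3 cm) (contact force between the fingers and gauge below 0.3 N and linear speed of gauge above 0.75 m/s).
It fails at once if the stirred cell or the bottle is shifted by more than 2 cm (distance of any of cell_c, bottle_c from where it was at the start of the episode above 0.02 m).
It also fails if it takes over 122 s, if anything falls off the work surface, if the arm or the gripper's body presses on something with over 40 N, if the wrist force passes 120 N, or if a joint passes its speed limit or range.

## Working session

There is one attempt and no reset: what is moved stays moved. The work goes in short steps, Python scripts to look and compute and a tool call to move; the robot and the scene stay as the last step left them, time stands still between calls to the robot, and variables do not carry over. Pictures are saved under pics/ and viewed, about 12 in all and at most 16, crops included, and the job is handed in when it is done.

Besides the shell and the picture viewer there is one more tool, called after ">>>" in YAML: its name, and indented under it one key for each argument. carry_out: Moves the arm, as the interface text tells. Its arguments: {"type":"object","properties":{"commands":{"type":"array","items":{"type":"array","items":{"type":"array","items":{"type":"number"}}}},"grip_force":{"type":"number"}},"required":["commands"]}

```bash
ls; mkdir -p pics
python3 - <<'E'
from bench import r, viewer
import cv2
print(r.sense())
for n in ("scene","top"):
    c=viewer.calibration(n); print(n,c)
    cv2.imwrite(f"pics/{n}0.png",cv2.cvtColor(viewer.snapshot(n),cv2.COLOR_RGB2BGR))
E
```

```text
pics
{'time': 0.0, 'joint_pos': array([ 6.47218029e+01,  7.51656997e+00,  8.53306763e+01, -1.60870958e-03,
        8.72597974e+01, -4.89329739e+00]), 'qd': array([ 0.01845851, -0.03097624,  0.03715637,  0.00154907,  0.05350879,
       -0.05415307]), 'joint_efforts': array([ 3.14494682e-04, -5.69401360e+01, -5.00551558e+01, -2.08634219e-04,
        1.47506007e-02,  7.64802826e-05]), 'tool_pos': array([208.76418265, 561.9591047 , 249.21575458]), 'tcp_rot': array([-1.79893209e+02, -7.52998751e-03,  1.59615172e+02]), 'ft_force': array([-0.66174722, -0.00505652, -0.04741872]), 'wrist_torque': array([-0.01432185, -0.00915011, -0.01680398]), 'finger_gap': 85.44249619325318}
scene {'camera_matrix': array([[389.24783322,   0.        , 284.71046211],
       [  0.        , 389.24783322, 204.2698633 ],
       [  0.        ,   0.        ,   1.        ]]), 'rvec': array([ 1.51633931,  2.24758057, -0.68372634]), 'tvec': array([ 193.11676741, -308.83942809, 1497.66990788])}
top {'camera_matrix': array([[415.86661377,   0.        , 282.30842552],
       [  0.        , 415.86661377, 213.54020986],
       [  0.        ,   0.        ,   1.        ]]), 'rvec': array([ 2.17421402, -2.12054893,  0.155046  ]), 'tvec': array([ -22.59877987,  519.36374145, 1161.86649383])}
```

View pics/top0.png

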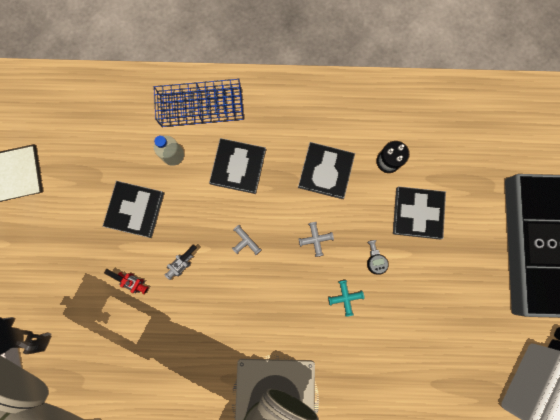

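View pics/scene0.png

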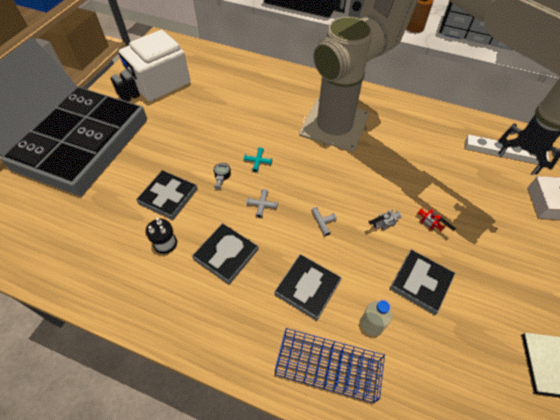

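The top view shows the grey tee (245,240), grey cross (316,239), grey valve (181,262) and gauge (377,258). The look-alikes are the turquoise cross (346,297) and the red valve (130,283). The trays are tee (134,209), valve (238,165), gauge (327,169) and cross (419,212). The parts to move are the plain steel ones, and I'll confirm them in an enlarged crop.

```bash
cat > geo.py <<'E'
import numpy as np, cv2
from scipy.optimize import minimize
from bench import r, viewer
S=4
def cyl(p,q,d,n=24):
    p,q=np.array(p,float),np.array(q,float);a=(q-p)/np.linalg.norm(q-p)
    u=np.cross(a,[0.3,0.5,0.81]);u/=np.linalg.norm(u);v=np.cross(a,u)
    t=np.linspace(0,2*np.pi,n,endpoint=False)
    ring=d/2*(np.cos(t)[:,None]*u+np.sin(t)[:,None]*v)
    return np.vstack([p+ring,q+ring])
def box(x,y,z): return np.array([[a,b,c] for a in x for b in y for c in z],float)
def arm(dx,dy,L=50):
    d=np.array([dx,dy,0.]);return [cyl(0*d,d*L,19),cyl(d*(L-9),d*L,25.2)]
tee=arm(1,0)+arm(-1,0)+arm(0,1)
models={'tee':(tee,12.6),'cross':(tee+arm(0,-1),12.6),
 'valve':([box((-22,22),(-21,21),(-21,21)),cyl((-46,0,0),(46,0,0),19),cyl((37,0,0),(46,0,0),25.2),cyl((-46,0,0),(-37,0,0),25.2),
           box((-7,75),(-7.5,7.5),(29,35)),cyl((0,0,20),(0,0,35),12)],21),
 'gauge':([cyl((0,0,-15),(0,0,15),58,40),box((25,40),(-11,11),(-11,11)),cyl((30,0,0),(70,0,0),14),cyl((61,0,0),(70,0,0),25.2)],15)}
def proj(P,c): return cv2.projectPoints(np.asarray(P,float).reshape(-1,3),c['rvec'],c['tvec'],c['camera_matrix'],None)[0].reshape(-1,2)
def place(P,x,y,yaw,z):
    a=np.radians(yaw);R=np.array([[np.cos(a),-np.sin(a),0],[np.sin(a),np.cos(a),0],[0,0,1]])
    return P@R.T+[x,y,z]
def back(uv,c,z):
    R=cv2.Rodrigues(c['rvec'])[0];K=c['camera_matrix'];o=-R.T@c['tvec'].ravel()
    uv=np.atleast_2d(uv).astype(float);d=np.c_[uv,np.ones(len(uv))]@np.linalg.inv(K).T@R
    return o+d*((z-o[2])/d[:,2])[:,None]
def render(parts,pose,c,shape,off):
    m=np.zeros(shape,np.uint8)
    for P in parts:
        q=(proj(place(P,*pose),c)-off+.5)*S-.5
        cv2.fillConvexPoly(m,np.round(cv2.convexHull(q.astype(np.float32))*16).astype(int),255,shift=4)
    return cv2.resize(m,(shape[1]//S,shape[0]//S),interpolation=cv2.INTER_AREA)/255.
def fit(parts,z,x0,views,yaws):
    # views: list of (mask float, offset, calib)
    def cost(p): return sum(np.abs(render(parts,(p[0],p[1],p[2],z),c,(m.shape[0]*S,m.shape[1]*S),o)-m).sum() for m,o,c in views)
    best=None
    for yw in yaws:
        s=minimize(cost,[x0[0],x0[1],yw],method='Nelder-Mead',options=dict(initial_simplex=[[x0[0]-8,x0[1]-8,yw-8],[x0[0]+10,x0[1],yw],[x0[0],x0[1]+10,yw],[x0[0],x0[1],yw+12]],xatol=.05,fatol=.05))
        if best is None or s.fun<best.fun: best=s
    return best.x,best.fun
E
python3 - <<'E'
from geo import *
im=cv2.imread('pics/top0.png')
crop=cv2.resize(im[210:320,90:400],None,fx=2.5,fy=2.5,interpolation=cv2.INTER_CUBIC)
hsv=cv2.cvtColor(im,cv2.COLOR_BGR2HSV)
sat=cv2.resize(hsv[210:320,90:400,1],None,fx=2.5,fy=2.5,interpolation=cv2.INTER_NEAREST)
cv2.imwrite('pics/c1.png',np.vstack([crop,cv2.cvtColor(sat,cv2.COLOR_GRAY2BGR)]))
c=viewer.calibration('top')
for n,p in dict(tee=(245,240),cross=(316,239),valve=(181,262),gauge=(377,262)).items(): print(n,back(p,c,15).round()[0])
E
```

```text
tee [442.  97.  15.]
cross [ 451. -110.   15.]
valve [374. 279.  15.]
gauge [ 388. -287.   15.]
```

View pics/c1.png

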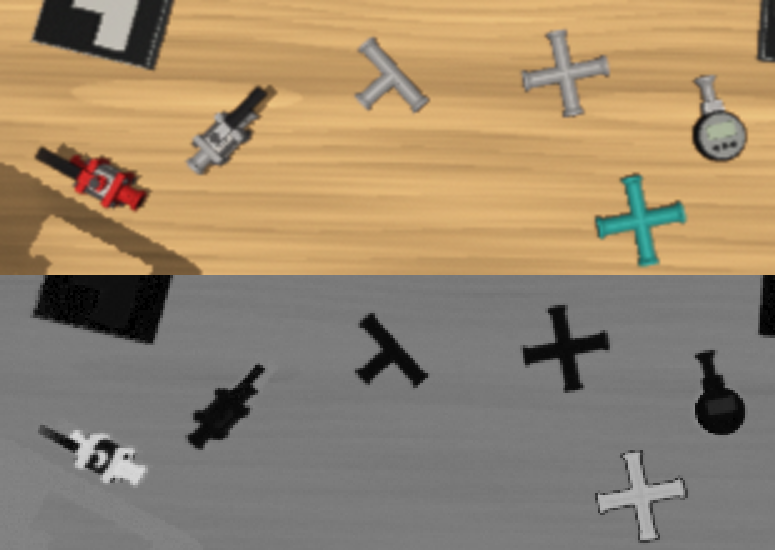

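The crop confirms it: the steel tee, steel cross, grey valve (black lever to the upper right) and gauge are the targets. The red valve and the turquoise cross stay untouched. The saturation mask separates the parts cleanly, so I'll fit the models in both views.

```bash
cat > meas.py <<'E'
from geo import *
def softmask(im):
    s=cv2.cvtColor(im,cv2.COLOR_BGR2HSV)[:,:,1].astype(float)
    return np.clip((75-s)/40+.0,0,1)
def view(im,c,x,y,z,rad,isolate=True):
    u,v=proj([[x,y,z]],c)[0];o=np.array([int(u)-rad,int(v)-rad])
    m=softmask(im)[o[1]:o[1]+2*rad,o[0]:o[0]+2*rad].copy()
    if isolate:
        n,l=cv2.connectedComponents((m>.3).astype(np.uint8))
        k=l[rad-6:rad+6,rad-6:rad+6].ravel();k=np.bincount(k[k>0]).argmax()
        keep=cv2.dilate((l==k).astype(np.uint8),np.ones((3,3)))
        m*=keep
    return m,o,c
E
python3 - <<'E'
from meas import *
C={n:viewer.calibration(n) for n in('top','scene')};I={n:cv2.imread(f'pics/{n}0.png') for n in C}
for n,p in dict(tee=(245,240),cross=(316,239),valve=(181,262),gauge=(377,262)).items():
    parts,z=models[n];x0=back(p,C['top'],15)[0]
    for vs in(['top'],['scene'],['top','scene']):
        V=[view(I[k],C[k],*x0,34) for k in vs]
        x,f=fit(parts,z,x0,V,range(-165,180,45));print(n,vs,x.round(1),round(f,1),round(sum(v[0].sum() for v in V)))
for n,p in dict(tee=(134,209),valve=(238,165),gauge=(327,169),cross=(419,212)).items():
    x0=back(p,C['top'],20)[0]
    for vs in(['top'],['scene'],['top','scene']):
        V=[view(I[k],C[k],*x0,42) for k in vs]
        x,f=fit([box((-70,70),(-70,70),(0,28))],0,x0,V,(-30,0,30))
        print('tray',n,vs,x.round(1),round(f,1),round(sum(v[0].sum() for v in V)))
    g=cv2.cvtColor(I['top'],cv2.COLOR_BGR2GRAY)
    m=(g>120)&(softmask(I['top'])>.5);yy,xx=np.nonzero(m[p[1]-28:p[1]+28,p[0]-28:p[0]+28])
    q=back(np.c_[xx+p[0]-28,yy+p[1]-28],C['top'],20)[:,:2]-x[:2]
    a=np.radians(x[2]);b=q@np.array([[np.cos(a),-np.sin(a)],[np.sin(a),np.cos(a)]])
    b=b[np.abs(b).max(1)<66]
    print('   cut local mean',b.mean(0).round(1),'min',b.min(0).round(),'max',b.max(0).round())
for n,p,z in(('bottlecap',(160,141),140),('cell',(393,156),100)): print(n,back(p,C['top'],z).round()[0])
E
```

```text
tee ['top'] [444.3  91.5  43.5] 61.9 292
tee ['scene'] [446.   91.2  42.8] 70.1 230
tee ['top', 'scene'] [445.1  91.   43.1] 135.2 522
cross ['top'] [ 451.6 -108.1  -77.3] 78.4 379
cross ['scene'] [ 453.1 -108.5  103.6] 86.1 276
cross ['top', 'scene'] [ 451.7 -108.9   13. ] 167.6 655
valve ['top'] [364.8 283.9 -42.6] 118.9 375
valve ['scene'] [366.5 284.3 -36.7] 124.6 295
valve ['top', 'scene'] [365.4 284.5 -39.8] 256.3 670
gauge ['top'] [ 384.5 -289.3   16.5] 87.9 391
gauge ['scene'] [ 384.7 -289.5   18. ] 106.3 233
gauge ['top', 'scene'] [ 384.7 -289.9   17.2] 195.9 624
tray tee ['top'] [525.6 429.3 -13.2] 196.5 2265
tray tee ['scene'] [525.3 429.3 -13.7] 389.5 2115
tray tee ['top', 'scene'] [525.  427.   77.7] 584.9 4380
   cut local mean [-6.9 -0.5] min [-34. -57.] max [38. 56.]
tray valve ['top'] [666.2 126.6  79.6] 182.7 2142
tray valve ['scene'] [664.1 126.7  79.4] 312.7 2226
tray valve ['top', 'scene'] [664.3 127.8 -10. ] 502.0 4368
   cut local mean [0.6 0.2] min [-51. -27.] max [53. 28.]
tray gauge ['top'] [ 657.5 -135.9  -13.1] 191.3 2112
tray gauge ['scene'] [ 659.  -133.7  -13.5] 387.7 1890
tray gauge ['top', 'scene'] [ 658.1 -136.   -14. ] 577.1 4002
   cut local mean [-5.4 -1.2] min [-54. -37.] max [56. 34.]
tray cross ['top'] [ 535.7 -410.6   -3.9] 208.9 2272
tray cross ['scene'] [ 536.7 -412.1   -6.1] 351.9 1459
tray cross ['top', 'scene'] [ 535.8 -411.7   -5.3] 562.4 3731
   cut local mean [ 0.9 -0.1] min [-55. -56.] max [57. 56.]
bottlecap [694. 325. 140.]
cell [ 681. -314.  100.]
```

```bash
cat > overlay.py <<'E'
from meas import *
cuts={'tee':(521,408.8,-12.5),'valve':(665,127,-10),'gauge':(638.6,-130.8,-13.6),'cross':(536,-411,-5)}
parts={'tee':(445,91,43.1),'cross':(452,-108.5,13),'valve':(365.4,284.3,-39.8),'gauge':(384.6,-289.6,17.2)}
def tile(im,c,n,pose,z,f=6,rad=33):
    u,v=proj([[*pose[:2],z]],c)[0].astype(int)
    t=cv2.resize(im[v-rad:v+rad,u-rad:u+rad],None,fx=f//2,fy=f//2,interpolation=cv2.INTER_NEAREST)
    P,h=models[n]
    for Q in P:
        q=(proj(place(Q,*pose,z),c)-[u-rad,v-rad]+.5)*(f//2)
        cv2.polylines(t,[np.round(cv2.convexHull(q.astype(np.float32))).astype(int)],True,(0,0,255),1)
    return t
E
python3 - <<'E'
from overlay import *
C={n:viewer.calibration(n) for n in('top','scene')};I={n:cv2.imread(f'pics/{n}0.png') for n in C}
rows=[np.hstack([tile(I['top'],C['top'],n,parts[n],models[n][1]) for n in parts]),
 np.hstack([tile(I['scene'],C['scene'],n,parts[n],models[n][1]) for n in parts]),
 np.hstack([tile(I['top'],C['top'],n,cuts[n],models[n][1]+20) for n in parts])]
cv2.imwrite('pics/o1.png',np.vstack(rows))
E
```

```text
(no output)
```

View pics/o1.png

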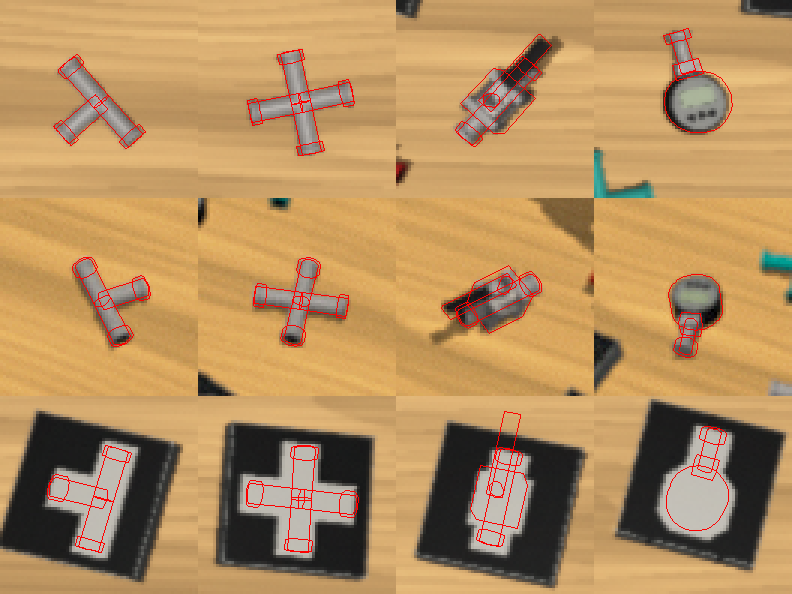

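The tee, cross, gauge and all four tray outlines overlay well. The valve is the weakest fit, so I'll enlarge it.

Run:
```python
from overlay import *
C={n:viewer.calibration(n) for n in('top','scene')};I={n:cv2.imread(f'pics/{n}0.png') for n in C}
rows=[]
for k in('top','scene'):
    p=parts['valve'];u,v=proj([[*p[:2],21]],C[k])[0].astype(int);R=25
    a=cv2.resize(I[k][v-R:v+R,u-R:u+R],(300,300),interpolation=cv2.INTER_CUBIC)
    t=a.copy()
    for Q in models['valve'][0]:
        q=(proj(place(Q,*p,21),C[k])-[u-R,v-R]+.5)*6
        cv2.polylines(t,[np.round(cv2.convexHull(q.astype(np.float32))).astype(int)],True,(0,0,255),1)
    rows.append(np.hstack([a,t]))
cv2.imwrite('pics/v1.png',np.vstack(rows))
```

```text
(no output)
```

View pics/v1.png

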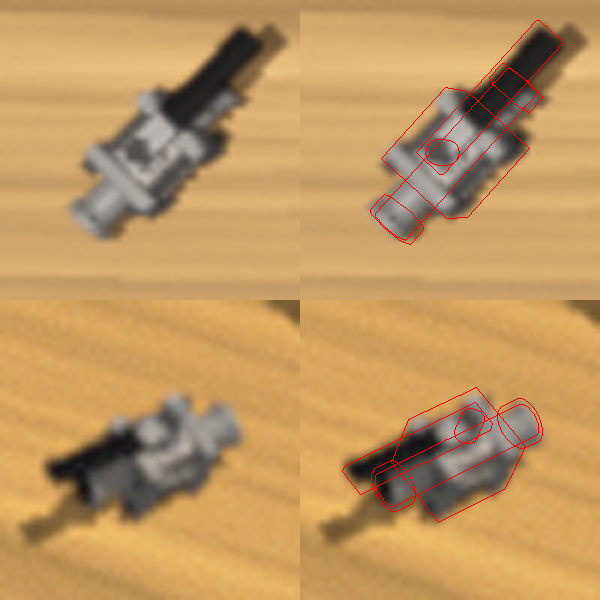

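```bash
cat > plan.py <<'E'
import json,sys,numpy as np,os
F='cmd.json'
if not os.path.exists(F): json.dump([208.983,562.434,250.292,159.614],open(F,'w'))
def plan(wps):
    """wps: (x,y,z,yaw,opening,nrows); prints carry_out calls and tracks the commanded pose"""
    P=np.array(json.load(open(F)));rows=[]
    last=P.copy()
    for x,y,z,yaw,o,n in wps:
        T=np.array([x,y,z,yaw],float)
        for k in range(1,n+1): rows.append((o,last+(T-last)*k/n))
        last=T
    while rows:
        ch,rows=rows[:5],rows[5:];out=[]
        a=np.radians(P[3]);c,s=np.cos(a),np.sin(a)
        for o,q in ch:
            d=q-P
            v=np.round(2*np.array([d[0]*c+d[1]*s,d[0]*s-d[1]*c,-d[2],-d[3]]))/2
            out.append([o,*v[:3].tolist(),0,0,float(v[3])])
        print(json.dumps(out).replace('.0,',',').replace('.0]',']'))
        x,y,z,t=out[-1][1],out[-1][2],out[-1][3],out[-1][6]
        P=P+[x*c+y*s,x*s-y*c,-z,-t]
    json.dump(P.tolist(),open(F,'w'));print('end',P.round(1))
E
python3 - <<'E'
from plan import plan
plan([(365.4,284.3,130,140.2,85,8),(365.4,284.3,60,140.2,85,2)])
E
```

```text
[[85, -30.5, -26, 15, 0, 0, 2.5], [85, -61, -51.5, 30, 0, 0, 5], [85, -91.5, -77.5, 45, 0, 0, 7.5], [85, -122, -103, 60, 0, 0, 9.5], [85, -152, -129, 75, 0, 0, 12]]
[[85, -35.5, -18.5, 15, 0, 0, 2.5], [85, -70.5, -37.5, 30.5, 0, 0, 5], [85, -105.5, -56.5, 45.5, 0, 0, 7.5], [85, -105.5, -56.5, 80.5, 0, 0, 7.5], [85, -105.5, -56.5, 115.5, 0, 0, 7.5]]
end [365.4 284.3  59.8 140.1]
```

>>> carry_out:
  commands:
    - [[85, -30.5, -26, 15, 0, 0, 2.5], [85, -61, -51.5, 30, 0, 0, 5], [85, -91.5, -77.5, 45, 0, 0, 7.5], [85, -122, -103, 60, 0, 0, 9.5], [85, -152, -129, 75, 0, 0, 12]]
  grip_force: 60

```text
time: 0.72
tool_pos: [306.8, 387.2, 174.4]
tcp_rot: [-180.0, -0.0, 147.5]
ft_force: [0.4, -0.1, 0.3]
finger_gap: 85.3
```

>>> carry_out:
  commands:
    - [[85, -35.5, -18.5, 15, 0, 0, 2.5], [85, -70.5, -37.5, 30.5, 0, 0, 5], [85, -105.5, -56.5, 45.5, 0, 0, 7.5], [85, -105.5, -56.5, 80.5, 0, 0, 7.5], [85, -105.5, -56.5, 115.5, 0, 0, 7.5]]

```text
time: 1.35
tool_pos: [365.7, 283.8, 58.9]
tcp_rot: [180.0, 0.0, 140.0]
ft_force: [1.1, 0.2, -0.8]
finger_gap: 84.9
```

Run:
```python
from overlay import *
from plan import plan
s=r.sense();print(s['time'],s['tool_pos'],s['tcp_rot'],s['ft_force'],s['finger_gap'])
im=viewer.snapshot('scene')[:,:,::-1].copy();u,v=proj([[365,284,40]],viewer.calibration('scene'))[0].astype(int)
cv2.imwrite('pics/g1.png',cv2.resize(im[v-60:v+50,u-70:u+70],None,fx=4,fy=4,interpolation=cv2.INTER_CUBIC))
plan([(365.4,284.3,27,140.2,85,3),(365.4,284.3,27,140.2,38,7)])
```

```text
1.35 [365.7325536  283.75161305  58.91213161] [1.79967143e+02 8.39430374e-03 1.40024307e+02] [ 1.12005668  0.16518167 -0.76593972] 84.93154187461722
[[85, -0, -0, 11, 0, 0, -0], [85, -0, -0, 22, 0, 0, -0], [85, -0, -0, 33, 0, 0, -0], [38, -0, -0, 33, 0, 0, -0], [38, -0, -0, 33, 0, 0, -0]]
[[38, -0, -0, -0, 0, 0, -0], [38, -0, -0, -0, 0, 0, -0], [38, -0, -0, -0, 0, 0, -0], [38, -0, -0, -0, 0, 0, -0], [38, -0, -0, -0, 0, 0, -0]]
end [365.4 284.3  26.8 140.1]
```

View pics/g1.png

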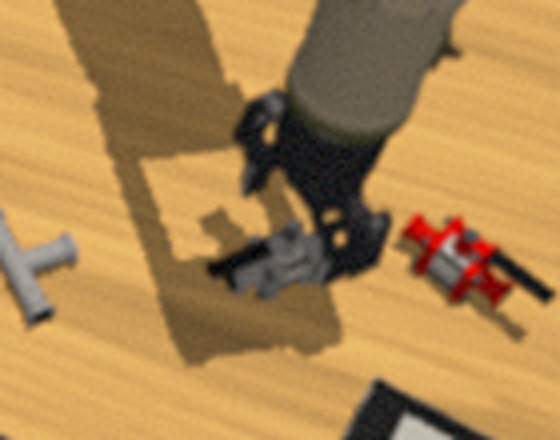

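The jaws straddle the grey valve (crop 275,265), one finger on each side, and the red valve is clear. I'll go down and close.

>>> carry_out:
  commands:
    - [[85, 0, 0, 11, 0, 0, 0], [85, 0, 0, 22, 0, 0, 0], [85, 0, 0, 33, 0, 0, 0], [20, 0, 0, 33, 0, 0, 0], [20, 0, 0, 33, 0, 0, 0]]

```text
time: 2.02
tool_pos: [365.6, 284.6, 27.2]
tcp_rot: [180.0, 0.0, 140.1]
ft_force: [0.2, -0.1, -0.3]
finger_gap: 51.2
```

>>> carry_out:
  commands:
    - [[20, 0, 0, 0, 0, 0, 0], [20, 0, 0, 0, 0, 0, 0], [20, 0, 0, 0, 0, 0, 0], [20, 0, 0, 0, 0, 0, 0], [20, 0, 0, 0, 0, 0, 0]]

```text
time: 2.65
tool_pos: [366.1, 284.9, 27.8]
tcp_rot: [179.9, 0.0, 140.1]
ft_force: [-1.9, -0.1, 6.3]
finger_gap: 41.4
```

Run:
```python
from plan import plan
plan([(365.4,284.3,120,140.2,20,5),(665,127,120,170,20,10),(665,127,70,170,20,5)])
```

```text
[[20, -0, -0, -18.5, 0, 0, -0], [20, -0, -0, -37.5, 0, 0, -0], [20, -0, -0, -56, 0, 0, -0], [20, -0, -0, -74.5, 0, 0, -0], [20, -0, -0, -93, 0, 0, -0]]
[[20, -33, 7, -0, 0, 0, -3], [20, -66, 14.5, -0, 0, 0, -6], [20, -99.5, 21.5, -0, 0, 0, -9], [20, -132.5, 28.5, -0, 0, 0, -12], [20, -165.5, 35.5, -0, 0, 0, -15]]
[[20, -34, -1.5, -0, 0, 0, -3], [20, -67.5, -3, -0, 0, 0, -6], [20, -101.5, -5, -0, 0, 0, -9], [20, -135, -6.5, -0, 0, 0, -12], [20, -169, -8, -0, 0, 0, -15]]
[[20, 0, -0, 10, 0, 0, 0], [20, 0, -0, 20, 0, 0, 0], [20, 0, -0, 30, 0, 0, 0], [20, 0, -0, 40, 0, 0, 0], [20, 0, -0, 50, 0, 0, 0]]
end [665.1 127.1  69.8 170.1]
```

>>> carry_out:
  commands:
    - [[20, 0, 0, -18.5, 0, 0, 0], [20, 0, 0, -37.5, 0, 0, 0], [20, 0, 0, -56, 0, 0, 0], [20, 0, 0, -74.5, 0, 0, 0], [20, 0, 0, -93, 0, 0, 0]]

```text
time: 3.28
tool_pos: [364.7, 283.9, 119.6]
tcp_rot: [-179.9, -0.0, 140.1]
ft_force: [0.5, 0.2, -3.5]
finger_gap: 41.0
```

>>> carry_out:
  commands:
    - [[20, -33, 7, 0, 0, 0, -3], [20, -66, 14.5, 0, 0, 0, -6], [20, -99.5, 21.5, 0, 0, 0, -9], [20, -132.5, 28.5, 0, 0, 0, -12], [20, -165.5, 35.5, 0, 0, 0, -15]]

```text
time: 3.9
tool_pos: [515.3, 204.6, 118.8]
tcp_rot: [-179.9, -0.1, 155.2]
ft_force: [-0.0, 0.8, -3.7]
finger_gap: 41.5
```

>>> carry_out:
  commands:
    - [[20, -34, -1.5, 0, 0, 0, -3], [20, -67.5, -3, 0, 0, 0, -6], [20, -101.5, -5, 0, 0, 0, -9], [20, -135, -6.5, 0, 0, 0, -12], [20, -169, -8, 0, 0, 0, -15]]

```text
time: 4.53
tool_pos: [665.1, 126.4, 118.4]
tcp_rot: [-180.0, -0.1, 170.2]
ft_force: [0.3, 0.2, -4.1]
finger_gap: 41.0
```

>>> carry_out:
  commands:
    - [[20, 0, 0, 10, 0, 0, 0], [20, 0, 0, 20, 0, 0, 0], [20, 0, 0, 30, 0, 0, 0], [20, 0, 0, 40, 0, 0, 0], [20, 0, 0, 50, 0, 0, 0]]

```text
time: 5.15
tool_pos: [664.7, 127.4, 69.1]
tcp_rot: [-180.0, -0.0, 170.1]
ft_force: [-0.7, -0.7, -3.9]
finger_gap: 41.5
```

Run:
```python
from overlay import *
ims=[]
for k in('top','scene'):
    c=viewer.calibration(k);im=viewer.snapshot(k)[:,:,::-1].copy();p=(665,127,-10)
    u,v=proj([[665,127,60]],c)[0].astype(int);R=50
    t=cv2.resize(im[v-R:v+R,u-R:u+R],None,fx=4,fy=4,interpolation=cv2.INTER_CUBIC)
    for Q in models['valve'][0]:
        q=(proj(place(Q,*p,63.5),c)-[u-R,v-R]+.5)*4
        cv2.polylines(t,[np.round(cv2.convexHull(q.astype(np.float32))).astype(int)],True,(0,0,255),1)
    ims.append(t)
cv2.imwrite('pics/g2.png',np.hstack(ims))
from plan import plan
plan([(665,127,49.5,170,20,3),(665,127,48,170,20,2)])
```

```text
[[20, 0, -0, 7, 0, 0, 0], [20, 0, -0, 13.5, 0, 0, 0], [20, 0, -0, 20.5, 0, 0, 0], [20, 0, -0, 21, 0, 0, 0], [20, 0, -0, 22, 0, 0, 0]]
end [665.1 127.1  47.8 170.1]
```

View pics/g2.png

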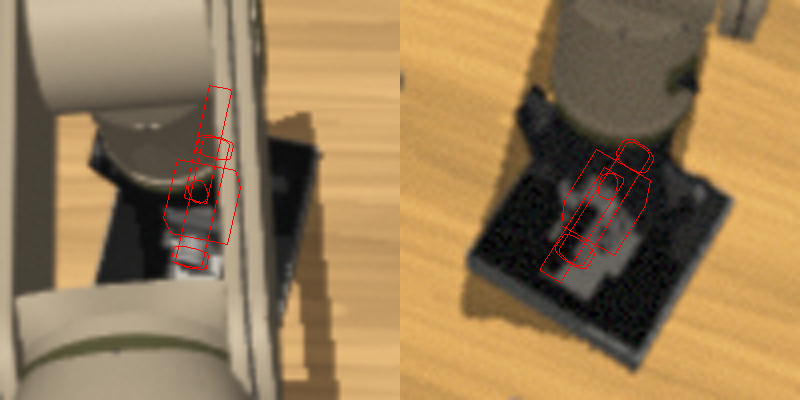

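The valve hangs level, with its lever along the channel direction, and lines up with the outline in both views. The measured 4.1 N matches its weight. I'll lower it and watch the force.

>>> carry_out:
  commands:
    - [[20, 0, 0, 7, 0, 0, 0], [20, 0, 0, 13.5, 0, 0, 0], [20, 0, 0, 18.5, 0, 0, 0], [20, 0, 0, 21, 0, 0, 0], [20, 0, 0, 21, 0, 0, 0]]

```text
time: 5.88
tool_pos: [664.9, 127.0, 48.5]
tcp_rot: [-180.0, -0.0, 170.1]
ft_force: [-0.2, 1.0, -4.5]
finger_gap: 41.2
```

>>> carry_out:
  commands:
    - [[20, 0, 0, 0.5, 0, 0, 0], [20, 0, 0, 1, 0, 0, 0], [20, 0, 0, 1, 0, 0, 0]]

```text
time: 6.25
tool_pos: [665.1, 127.1, 47.9]
tcp_rot: [180.0, 0.0, 170.1]
ft_force: [0.2, -0.5, -4.2]
finger_gap: 41.0
```

Run:
```python
import json
from plan import plan
P=json.load(open('cmd.json'));print(P)  # commanded 22 down in total
plan([(*P[:4],75,5),(P[0],P[1],120,P[3],75,5)])
a=__import__('math').radians(133.1);import math
gx,gy=445+25*math.cos(a),91+25*math.sin(a);print(gx,gy)
plan([(gx,gy,110,133.1,60,7),(gx,gy,60,133.1,50,3)])
```

```text
[665.0522871793605, 127.08188754483, 47.792, 170.114]
[[75, 0, 0, -0, 0, 0, -0], [75, 0, 0, -0, 0, 0, -0], [75, 0, 0, -0, 0, 0, -0], [75, 0, 0, -0, 0, 0, -0], [75, 0, 0, -0, 0, 0, -0]]
[[75, 0, 0, -14.5, 0, 0, -0], [75, 0, 0, -29, 0, 0, -0], [75, 0, 0, -43.5, 0, 0, -0], [75, 0, 0, -58, 0, 0, -0], [75, 0, 0, -72, 0, 0, -0]]
end [665.1 127.1 119.8 170.1]
427.91815565798004 109.25405691551882
[[60, 33, -8.5, 1.5, 0, 0, 5.5], [60, 66, -16.5, 3, 0, 0, 10.5], [60, 99, -25, 4, 0, 0, 16], [60, 131.5, -33.5, 5.5, 0, 0, 21], [60, 164.5, -41.5, 7, 0, 0, 26.5]]
[[60, 26, -22.5, 1.5, 0, 0, 5], [60, 51.5, -44.5, 3, 0, 0, 10.5], [50, 51.5, -44.5, 19.5, 0, 0, 10.5], [50, 51.5, -44.5, 36, 0, 0, 10.5], [50, 51.5, -44.5, 53, 0, 0, 10.5]]
end [428.  109.2  59.8 133.1]
```

>>> carry_out:
  commands:
    - [[75, 0, 0, 0.5, 0, 0, 0], [75, 0, 0, 0, 0, 0, 0], [75, 0, 0, 0, 0, 0, 0], [75, 0, 0, 0, 0, 0, 0], [75, 0, 0, 0, 0, 0, 0]]

```text
time: 6.88
tool_pos: [665.1, 127.1, 47.9]
tcp_rot: [180.0, 0.0, 170.1]
ft_force: [0.1, 1.0, 0.3]
finger_gap: 75.2
```

>>> carry_out:
  commands:
    - [[75, 0, 0, -14.5, 0, 0, 0], [75, 0, 0, -29, 0, 0, 0], [75, 0, 0, -43.5, 0, 0, 0], [75, 0, 0, -58, 0, 0, 0], [75, 0, 0, -72, 0, 0, 0]]

```text
time: 7.5
tool_pos: [665.2, 127.1, 121.2]
tcp_rot: [180.0, 0.0, 170.1]
ft_force: [0.5, -0.1, 0.2]
finger_gap: 75.0
```

>>> carry_out:
  commands:
    - [[60, 33, -8.5, 1.5, 0, 0, 5.5], [60, 66, -16.5, 3, 0, 0, 10.5], [60, 99, -25, 4, 0, 0, 16], [60, 131.5, -33.5, 5.5, 0, 0, 21], [60, 164.5, -41.5, 7, 0, 0, 26.5]]

```text
time: 8.12
tool_pos: [494.9, 114.3, 113.3]
tcp_rot: [180.0, 0.0, 143.4]
ft_force: [-0.5, 0.0, -0.1]
finger_gap: 59.9
```

>>> carry_out:
  commands:
    - [[60, 26, -22.5, 1.5, 0, 0, 5], [60, 51.5, -44.5, 3, 0, 0, 10.5], [50, 51.5, -44.5, 19.5, 0, 0, 10.5], [50, 51.5, -44.5, 36, 0, 0, 10.5], [50, 51.5, -44.5, 53, 0, 0, 10.5]]

```text
time: 8.75
tool_pos: [428.7, 109.1, 58.7]
tcp_rot: [180.0, 0.0, 133.2]
ft_force: [0.3, 0.3, -0.7]
finger_gap: 50.0
```

Run:
```python
from overlay import *
ims=[]
for k,n,p,z in(('scene','valve',(665,127,-10),41),('top','valve',(665,127,-10),41),('scene','tee',parts['tee'],12.6)):
    c=viewer.calibration(k);im=viewer.snapshot(k)[:,:,::-1].copy()
    u,v=proj([[*p[:2],z]],c)[0].astype(int);R=33
    t=cv2.resize(im[v-R:v+R,u-R:u+R],None,fx=4,fy=4,interpolation=cv2.INTER_CUBIC)
    for Q in models[n][0]:
        q=(proj(place(Q,*p,z),c)-[u-R,v-R]+.5)*4
        cv2.polylines(t,[np.round(cv2.convexHull(q.astype(np.float32))).astype(int)],True,(0,0,255),1)
    ims.append(t)
cv2.imwrite('pics/g3.png',np.hstack(ims))
from plan import plan
import json
P=json.load(open('cmd.json'))
plan([(P[0],P[1],28,P[3],50,3),(P[0],P[1],28,P[3],5,5)])
```

```text
[[50, 0, 0, 10.5, 0, 0, -0], [50, 0, 0, 21, 0, 0, -0], [50, 0, 0, 32, 0, 0, -0], [5, 0, 0, 32, 0, 0, -0], [5, 0, 0, 32, 0, 0, -0]]
[[5, 0, 0, -0, 0, 0, -0], [5, 0, 0, -0, 0, 0, -0], [5, 0, 0, -0, 0, 0, -0]]
end [428.  109.2  27.8 133.1]
```

View pics/g3.png

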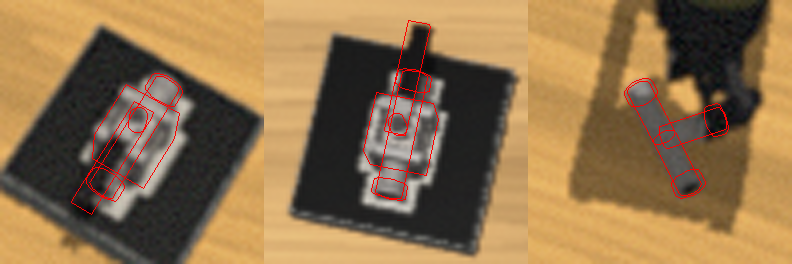

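The valve is centred in its outline in both views and the force fell to about zero on release. The jaws now straddle the tee's branch. I'll go down and close.

>>> carry_out:
  commands:
    - [[50, 0, 0, 10.5, 0, 0, 0], [50, 0, 0, 21, 0, 0, 0], [50, 0, 0, 32, 0, 0, 0], [5, 0, 0, 32, 0, 0, 0], [5, 0, 0, 32, 0, 0, 0]]

```text
time: 9.52
tool_pos: [428.1, 109.2, 27.9]
tcp_rot: [180.0, -0.0, 133.1]
ft_force: [1.2, 0.1, -0.3]
finger_gap: 16.3
```

>>> carry_out:
  commands:
    - [[5, 0, 0, 0, 0, 0, 0], [5, 0, 0, 0, 0, 0, 0], [5, 0, 0, 0, 0, 0, 0]]

```text
time: 9.9
tool_pos: [428.2, 109.2, 28.0]
tcp_rot: [180.0, 0.0, 133.1]
ft_force: [0.3, 0.6, -0.7]
finger_gap: 16.5
```

Run:
```python
from plan import plan
import json,math
P=json.load(open('cmd.json'))
b=math.radians(77.5);x,y=521+25*math.cos(b),408.8+25*math.sin(b)
plan([(P[0],P[1],120,P[3],5,5),(x,y,120,77.5,5,10),(x,y,65,77.5,5,5)])
```

```text
[[5, 0, 0, -18.5, 0, 0, -0], [5, 0, 0, -37, 0, 0, -0], [5, 0, 0, -55.5, 0, 0, -0], [5, 0, 0, -74, 0, 0, -0], [5, 0, 0, -92, 0, 0, -0]]
[[5, 17, 29.5, -0, 0, 0, 5.5], [5, 34, 58.5, -0, 0, 0, 11], [5, 51, 88, -0, 0, 0, 16.5], [5, 67.5, 117.5, -0, 0, 0, 22], [5, 84.5, 146.5, -0, 0, 0, 28]]
[[5, 29, 18, -0, 0, 0, 5.5], [5, 57.5, 36, -0, 0, 0, 11], [5, 86.5, 54, -0, 0, 0, 16.5], [5, 115, 72, -0, 0, 0, 22], [5, 144, 90, -0, 0, 0, 27.5]]
[[5, -0.5, -0, 11, 0, 0, 0], [5, -0.5, -0, 22, 0, 0, 0], [5, -0.5, -0, 33, 0, 0, 0], [5, -0.5, -0, 44, 0, 0, 0], [5, -0.5, -0, 55, 0, 0, 0]]
end [526.4 433.   64.8  77.6]
```

The gap reads 16.5 mm on a 19 mm tube, so the pads may be biting above the tube's axis. I'll re-grip 4 mm lower and compare.

>>> carry_out:
  commands:
    - [[35, 0, 0, 0, 0, 0, 0], [35, 0, 0, 0, 0, 0, 0], [35, 0, 0, 4, 0, 0, 0], [35, 0, 0, 4, 0, 0, 0], [5, 0, 0, 4, 0, 0, 0]]

```text
time: 10.52
tool_pos: [427.9, 109.2, 23.7]
tcp_rot: [-180.0, -0.0, 133.1]
ft_force: [-2.1, -2.3, 3.9]
finger_gap: 18.2
```

>>> carry_out:
  commands:
    - [[5, 0, 0, 0, 0, 0, 0], [5, 0, 0, 0, 0, 0, 0], [5, 0, 0, 0, 0, 0, 0], [5, 0, 0, 0, 0, 0, 0]]

```text
time: 11.02
tool_pos: [428.1, 109.1, 23.9]
tcp_rot: [180.0, 0.0, 133.1]
ft_force: [-1.3, -1.5, 2.7]
finger_gap: 16.8
```

The gap hardly changed, so it is pad compliance and not a grip above the axis. The lower grip would put the tips into the foam, so I'll go back to the higher grip and lift.

>>> carry_out:
  commands:
    - [[30, 0, 0, 0, 0, 0, 0], [30, 0, 0, 0, 0, 0, 0], [30, 0, 0, -4, 0, 0, 0], [30, 0, 0, -4, 0, 0, 0], [5, 0, 0, -4, 0, 0, 0]]

```text
time: 11.65
tool_pos: [428.4, 109.3, 28.2]
tcp_rot: [180.0, 0.0, 133.1]
ft_force: [-0.0, 0.5, 3.4]
finger_gap: 16.5
```

>>> carry_out:
  commands:
    - [[5, 0, 0, 0, 0, 0, 0], [5, 0, 0, 0, 0, 0, 0], [5, 0, 0, 0, 0, 0, 0], [5, 0, 0, -2, 0, 0, 0], [5, 0, 0, -5, 0, 0, 0]]

```text
time: 12.28
tool_pos: [427.2, 109.0, 32.2]
tcp_rot: [-179.9, -0.1, 133.1]
ft_force: [-0.2, 0.3, -1.2]
finger_gap: 16.7
```

>>> carry_out:
  commands:
    - [[5, 0, 0, -10, 0, 0, 0], [5, 0, 0, -25, 0, 0, 0], [5, 0, 0, -50, 0, 0, 0], [5, 0, 0, -75, 0, 0, 0], [5, 0, 0, -87, 0, 0, 0]]

```text
time: 12.9
tool_pos: [429.2, 109.3, 122.3]
tcp_rot: [179.8, 0.1, 133.1]
ft_force: [0.3, 0.3, -2.5]
finger_gap: 16.5
```

Run:
```python
from geo import *
s=r.sense();print(s['tool_pos'],s['ft_force'],s['wrist_torque'],s['finger_gap'])
ims=[]
for k in('top','scene'):
    c=viewer.calibration(k);im=viewer.snapshot(k)[:,:,::-1].copy();p=(445,91,43.1)
    u,v=proj([[*p[:2],110]],c)[0].astype(int);R=45
    t=cv2.resize(im[v-R:v+R,u-R:u+R],None,fx=4,fy=4,interpolation=cv2.INTER_CUBIC)
    for Q in models['tee'][0]:
        q=(proj(place(Q,*p,12.6+91.5),c)-[u-R,v-R]+.5)*4
        cv2.polylines(t,[np.round(cv2.convexHull(q.astype(np.float32))).astype(int)],True,(0,0,255),1)
    ims.append(t)
cv2.imwrite('pics/g4.png',np.hstack(ims))
```

```text
[429.23073626 109.32454901 122.34011678] [ 0.29246423  0.30506503 -2.49616056] [-0.01025529 -0.01131645 -0.01112898] 16.478358600595055
```

View pics/g4.png

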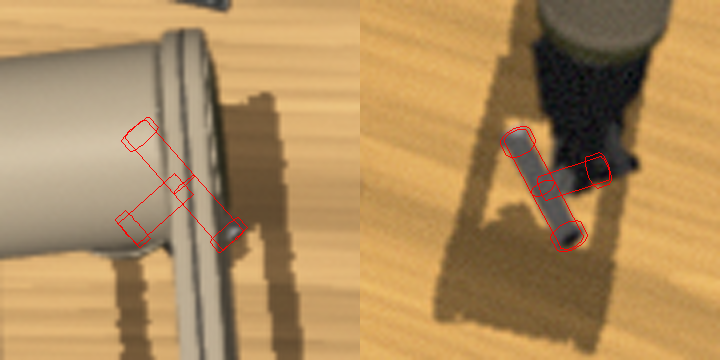

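The tee is lifted (2.5 N, near its 2 N weight), level and on the predicted outline. I'll carry it over.

>>> carry_out:
  commands:
    - [[5, 17, 29.5, 0, 0, 0, 5.5], [5, 34, 58.5, 0, 0, 0, 11], [5, 51, 88, 0, 0, 0, 16.5], [5, 67.5, 117.5, 0, 0, 0, 22], [5, 84.5, 146.5, 0, 0, 0, 28]]

```text
time: 13.62
tool_pos: [476.7, 271.8, 118.3]
tcp_rot: [-179.9, 0.0, 104.9]
ft_force: [1.0, -0.6, -2.5]
finger_gap: 16.4
```

>>> carry_out:
  commands:
    - [[5, 29, 18, 0, 0, 0, 5.5], [5, 57.5, 36, 0, 0, 0, 11], [5, 86.5, 54, 0, 0, 0, 16.5], [5, 115, 72, 0, 0, 0, 22], [5, 144, 90, 0, 0, 0, 27.5]]

```text
time: 14.25
tool_pos: [526.1, 434.0, 117.9]
tcp_rot: [-179.9, 0.1, 77.4]
ft_force: [0.6, 0.8, -2.6]
finger_gap: 16.4
```

>>> carry_out:
  commands:
    - [[5, -0.5, 0, 11, 0, 0, 0], [5, -0.5, 0, 22, 0, 0, 0], [5, -0.5, 0, 33, 0, 0, 0], [5, -0.5, 0, 44, 0, 0, 0], [5, -0.5, 0, 55, 0, 0, 0]]

```text
time: 14.88
tool_pos: [526.5, 432.5, 64.1]
tcp_rot: [-180.0, 0.0, 77.6]
ft_force: [-0.5, -0.4, -2.5]
finger_gap: 16.3
```

Run:
```python
from overlay import *
s=r.sense();print(s['tool_pos'],s['ft_force'],s['tcp_rot'])
ims=[]
for k in('top','scene'):
    c=viewer.calibration(k);im=viewer.snapshot(k)[:,:,::-1].copy();p=cuts['tee']
    u,v=proj([[*p[:2],50]],c)[0].astype(int);R=45
    t=cv2.resize(im[v-R:v+R,u-R:u+R],None,fx=4,fy=4,interpolation=cv2.INTER_CUBIC)
    for Q in models['tee'][0]:
        q=(proj(place(Q,*p,12.6+37),c)-[u-R,v-R]+.5)*4
        cv2.polylines(t,[np.round(cv2.convexHull(q.astype(np.float32))).astype(int)],True,(0,0,255),1)
    ims.append(t)
cv2.imwrite('pics/g5.png',np.hstack(ims))
```

```text
[526.47479688 432.50136203  64.09281551] [-0.48488645 -0.38653521 -2.47650885] [-1.79999463e+02  5.03820140e-03  7.75950763e+01]
```

View pics/g5.png

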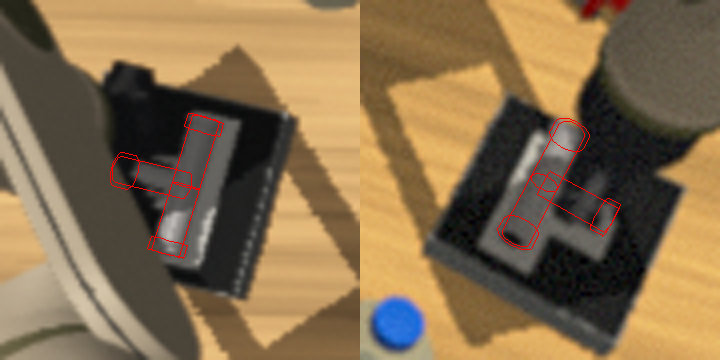

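The tee lines up with its outline in both views. Lowering.

>>> carry_out:
  commands:
    - [[5, 0, 0, 5, 0, 0, 0], [5, 0, 0, 10, 0, 0, 0], [5, 0, 0, 13.5, 0, 0, 0], [5, 0, 0, 15.5, 0, 0, 0], [5, 0, 0, 15.5, 0, 0, 0]]

```text
time: 15.6
tool_pos: [526.3, 432.9, 49.1]
tcp_rot: [-180.0, 0.0, 77.6]
ft_force: [0.4, 0.0, -2.2]
finger_gap: 16.6
```

>>> carry_out:
  commands:
    - [[5, 0, 0, 0.5, 0, 0, 0], [5, 0, 0, 1, 0, 0, 0], [5, 0, 0, 1, 0, 0, 0]]

```text
time: 15.98
tool_pos: [526.6, 433.1, 48.5]
tcp_rot: [180.0, -0.0, 77.6]
ft_force: [0.3, 0.6, -2.1]
finger_gap: 16.5
```

>>> carry_out:
  commands:
    - [[5, 0, 0, 0.5, 0, 0, 0], [5, 0, 0, 0.5, 0, 0, 0], [45, 0, 0, 0.5, 0, 0, 0], [45, 0, 0, 0.5, 0, 0, 0], [45, 0, 0, 0.5, 0, 0, 0]]

```text
time: 16.6
tool_pos: [526.5, 432.9, 47.7]
tcp_rot: [180.0, 0.0, 77.6]
ft_force: [0.4, 0.2, -0.6]
finger_gap: 45.1
```

Run:
```python
import json,math
from plan import plan
P=json.load(open('cmd.json'));P[2]-=17;json.dump(P,open('cmd.json','w'))
a=math.radians(103)
gx,gy=452+25*math.cos(a),-108.5+25*math.sin(a);print(gx,gy)
plan([(P[0],P[1],P[2],P[3],45,2),(P[0],P[1],120,P[3],45,3),(gx,gy,120,103,50,13),(gx,gy,60,103,50,2)])
```

```text
446.3762236414034 -84.14074838036912
[[45, 0, 0, -0, 0, 0, -0], [45, 0, 0, -0, 0, 0, -0], [45, 0, 0, -24, 0, 0, -0], [45, 0, 0, -48, 0, 0, -0], [45, 0, 0, -72, 0, 0, -0]]
[[50, -40, 2.5, -0, 0, 0, -2], [50, -80.5, 5, -0, 0, 0, -4], [50, -120.5, 7.5, -0, 0, 0, -6], [50, -160.5, 10, -0, 0, 0, -8], [50, -201, 12.5, -0, 0, 0, -10]]
[[50, -40, -4.5, -0, 0, 0, -1.5], [50, -80, -9, -0, 0, 0, -3.5], [50, -120, -13.5, -0, 0, 0, -5.5], [50, -160, -18, -0, 0, 0, -7.5], [50, -200, -22.5, -0, 0, 0, -9.5]]
[[50, -38.5, -11, -0, 0, 0, -2], [50, -77.5, -22, -0, 0, 0, -4], [50, -116, -33, -0, 0, 0, -6], [50, -116, -33, 30, 0, 0, -6], [50, -116, -33, 60, 0, 0, -6]]
end [446.3 -84.1  59.8 103.1]
```

>>> carry_out:
  commands:
    - [[45, 0, 0, 0, 0, 0, 0], [45, 0, 0, -5, 0, 0, 0], [45, 0, 0, -24, 0, 0, 0], [45, 0, 0, -48, 0, 0, 0], [45, 0, 0, -72, 0, 0, 0]]

```text
time: 17.23
tool_pos: [526.8, 433.3, 122.3]
tcp_rot: [179.9, -0.1, 77.6]
ft_force: [1.1, -0.1, 0.4]
finger_gap: 45.3
```

>>> carry_out:
  commands:
    - [[50, -40, 2.5, 0, 0, 0, -2], [50, -80.5, 5, 0, 0, 0, -4], [50, -120.5, 7.5, 0, 0, 0, -6], [50, -160.5, 10, 0, 0, 0, -8], [50, -201, 12.5, 0, 0, 0, -10]]

```text
time: 17.85
tool_pos: [496.0, 233.0, 121.7]
tcp_rot: [179.9, -0.0, 87.7]
ft_force: [0.1, -0.0, 0.9]
finger_gap: 50.0
```

>>> carry_out:
  commands:
    - [[50, -40, -4.5, 0, 0, 0, -1.5], [50, -80, -9, 0, 0, 0, -3.5], [50, -120, -13.5, 0, 0, 0, -5.5], [50, -160, -18, 0, 0, 0, -7.5], [50, -200, -22.5, 0, 0, 0, -9.5]]

```text
time: 18.48
tool_pos: [465.2, 33.8, 121.7]
tcp_rot: [179.8, 0.0, 97.2]
ft_force: [-0.2, 1.2, -0.7]
finger_gap: 49.6
```

>>> carry_out:
  commands:
    - [[50, -38.5, -11, 0, 0, 0, -2], [50, -77.5, -22, 0, 0, 0, -4], [50, -116, -33, 0, 0, 0, -6], [50, -116, -33, 30, 0, 0, -6], [50, -116, -33, 60, 0, 0, -6]]

```text
time: 19.1
tool_pos: [447.7, -85.3, 61.3]
tcp_rot: [179.8, 0.1, 103.0]
ft_force: [-0.1, 0.8, -0.7]
finger_gap: 50.1
```

```bash
cat > look.py <<'E'
from overlay import *
def look(name,items,R=33,f=4):
    ims=[]
    for k,n,p,z in items:
        c=viewer.calibration(k);im=viewer.snapshot(k)[:,:,::-1].copy()
        u,v=proj([[*p[:2],z]],c)[0].astype(int)
        t=cv2.resize(im[v-R:v+R,u-R:u+R],None,fx=f,fy=f,interpolation=cv2.INTER_CUBIC)
        for Q in models[n][0]:
            q=(proj(place(Q,*p,z),c)-[u-R,v-R]+.5)*f
            cv2.polylines(t,[np.round(cv2.convexHull(q.astype(np.float32))).astype(int)],True,(0,0,255),1)
        ims.append(t)
    cv2.imwrite(f'pics/{name}.png',np.hstack(ims))
E
python3 - <<'E'
from look import *
look('g6',[('top','tee',cuts['tee'],32.6),('scene','tee',cuts['tee'],32.6),('scene','cross',parts['cross'],12.6)])
E
```

```text
(no output)
```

View pics/g6.png

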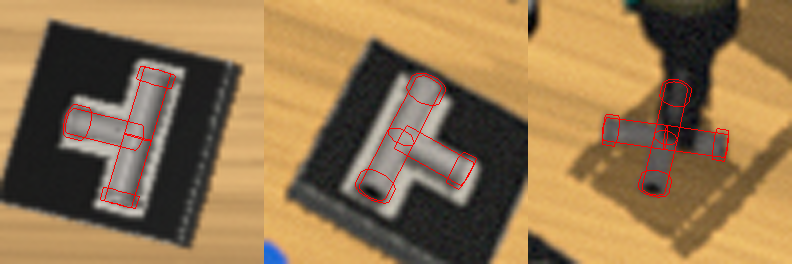

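The tee sits on its fully-home outline in both views. The gripper is over the cross arm, so I'll go down and close.

>>> carry_out:
  commands:
    - [[50, 0, 0, 10.5, 0, 0, 0], [50, 0, 0, 21, 0, 0, 0], [50, 0, 0, 32, 0, 0, 0], [50, 0, 0, 32, 0, 0, 0], [5, 0, 0, 32, 0, 0, 0]]

```text
time: 19.88
tool_pos: [446.4, -84.1, 27.8]
tcp_rot: [-180.0, -0.0, 103.1]
ft_force: [-0.2, 0.0, 0.0]
finger_gap: 33.0
```

>>> carry_out:
  commands:
    - [[5, 0, 0, 0, 0, 0, 0], [5, 0, 0, 0, 0, 0, 0], [5, 0, 0, 0, 0, 0, 0], [5, 0, 0, -2, 0, 0, 0], [5, 0, 0, -5, 0, 0, 0]]

```text
time: 20.5
tool_pos: [445.6, -83.9, 32.3]
tcp_rot: [-179.9, -0.0, 103.1]
ft_force: [0.7, 0.9, -2.7]
finger_gap: 16.3
```

Run:
```python
import json,math
from plan import plan
P=json.load(open('cmd.json'));P[2]-=27;json.dump(P,open('cmd.json','w'));print(P)
b=math.radians(85);x,y=536+25*math.cos(b),-411+25*math.sin(b)
plan([(P[0],P[1],45,P[3],5,1),(P[0],P[1],120,P[3],5,4),(x,y,120,85,5,10),(x,y,65,85,5,5)])
```

```text
[446.34585727669895, -84.11154835196214, 32.792, 103.114]
[[5, 0, 0, -12, 0, 0, -0], [5, 0, 0, -31, 0, 0, -0], [5, 0, 0, -49.5, 0, 0, -0], [5, 0, 0, -68.5, 0, 0, -0], [5, 0, 0, -87, 0, 0, -0]]
[[5, -31.5, 2, -0, 0, 0, 2], [5, -63, 4, -0, 0, 0, 3.5], [5, -94.5, 6.5, -0, 0, 0, 5.5], [5, -126, 8.5, -0, 0, 0, 7], [5, -157.5, 10.5, -0, 0, 0, 9]]
[[5, -31, 7, -0, 0, 0, 2], [5, -61.5, 14, -0, 0, 0, 3.5], [5, -92.5, 21, -0, 0, 0, 5.5], [5, -123, 28, -0, 0, 0, 7.5], [5, -154, 35, -0, 0, 0, 9]]
[[5, 0, -0, 11, 0, 0, 0], [5, 0, -0, 22, 0, 0, 0], [5, 0, -0, 33, 0, 0, 0], [5, 0, -0, 44, 0, 0, 0], [5, 0, -0, 55, 0, 0, 0]]
end [ 538.3 -386.2   64.8   85.1]
```

>>> carry_out:
  commands:
    - [[5, 0, 0, -12, 0, 0, 0], [5, 0, 0, -31, 0, 0, 0], [5, 0, 0, -49.5, 0, 0, 0], [5, 0, 0, -68.5, 0, 0, 0], [5, 0, 0, -87, 0, 0, 0]]

```text
time: 21.12
tool_pos: [446.4, -84.1, 121.1]
tcp_rot: [180.0, 0.0, 103.1]
ft_force: [0.0, -0.5, -2.4]
finger_gap: 16.7
```

>>> carry_out:
  commands:
    - [[5, -31.5, 2, 0, 0, 0, 2], [5, -63, 4, 0, 0, 0, 3.5], [5, -94.5, 6.5, 0, 0, 0, 5.5], [5, -126, 8.5, 0, 0, 0, 7], [5, -157.5, 10.5, 0, 0, 0, 9]]

```text
time: 21.75
tool_pos: [492.5, -236.1, 120.5]
tcp_rot: [180.0, 0.0, 94.1]
ft_force: [0.2, -0.4, -2.3]
finger_gap: 16.5
```

>>> carry_out:
  commands:
    - [[5, -31, 7, 0, 0, 0, 2], [5, -61.5, 14, 0, 0, 0, 3.5], [5, -92.5, 21, 0, 0, 0, 5.5], [5, -123, 28, 0, 0, 0, 7.5], [5, -154, 35, 0, 0, 0, 9]]

```text
time: 22.38
tool_pos: [538.5, -387.1, 120.4]
tcp_rot: [-180.0, -0.0, 85.1]
ft_force: [0.5, 0.5, -2.2]
finger_gap: 16.5
```

>>> carry_out:
  commands:
    - [[5, 0, 0, 11, 0, 0, 0], [5, 0, 0, 22, 0, 0, 0], [5, 0, 0, 33, 0, 0, 0], [5, 0, 0, 44, 0, 0, 0], [5, 0, 0, 55, 0, 0, 0]]

```text
time: 23.0
tool_pos: [538.2, -385.7, 64.0]
tcp_rot: [-180.0, -0.0, 85.1]
ft_force: [0.5, 0.1, -2.7]
finger_gap: 16.4
```

Run:
```python
from look import *
look('g7',[('top','cross',cuts['cross'],49.6),('scene','cross',cuts['cross'],49.6)],45)
```

```text
(no output)
```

View pics/g7.png

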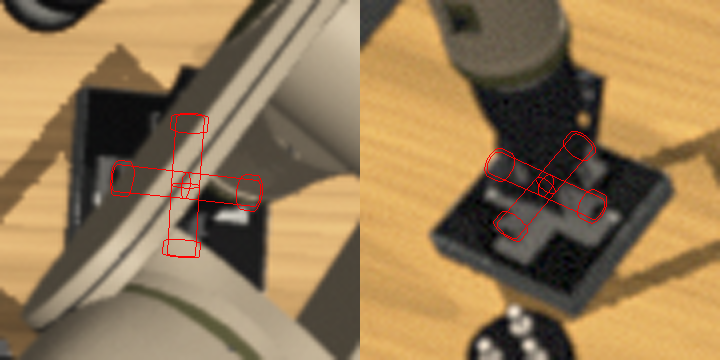

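The cross hangs over its outline and matches the predicted pose in the scene view. Lowering the same way as the tee.

>>> carry_out:
  commands:
    - [[5, 0, 0, 5, 0, 0, 0], [5, 0, 0, 10, 0, 0, 0], [5, 0, 0, 13.5, 0, 0, 0], [5, 0, 0, 15.5, 0, 0, 0], [5, 0, 0, 15.5, 0, 0, 0]]

```text
time: 23.72
tool_pos: [538.3, -386.2, 49.3]
tcp_rot: [-180.0, 0.0, 85.1]
ft_force: [0.1, 0.4, -2.3]
finger_gap: 16.1
```

>>> carry_out:
  commands:
    - [[5, 0, 0, 0.5, 0, 0, 0], [5, 0, 0, 1, 0, 0, 0], [5, 0, 0, 1.5, 0, 0, 0], [5, 0, 0, 1.5, 0, 0, 0]]

```text
time: 24.22
tool_pos: [538.5, -386.3, 48.5]
tcp_rot: [180.0, 0.0, 85.1]
ft_force: [-1.5, 2.5, 3.7]
finger_gap: 16.1
```

Contact with the floor, a net change of about 6 N, at the expected height. Release, retreat, and plan the gauge.

>>> carry_out:
  commands:
    - [[45, 0, 0, 0, 0, 0, 0], [45, 0, 0, 0, 0, 0, 0], [45, 0, 0, 0, 0, 0, 0], [45, 0, 0, -5, 0, 0, 0], [45, 0, 0, -20, 0, 0, 0]]

```text
time: 24.85
tool_pos: [537.7, -385.7, 67.5]
tcp_rot: [-179.9, -0.1, 85.1]
ft_force: [-0.3, -0.5, -0.7]
finger_gap: 45.0
```

Run:
```python
import json,math
from plan import plan
P=json.load(open('cmd.json'));P[2]+=3;json.dump(P,open('cmd.json','w'));print(P)
plan([(P[0],P[1],120,P[3],45,2),(384.6,-289.6,120,17.2,85,8),(384.6,-289.6,70,17.2,85,5)])
```

```text
[538.2650399681421, -386.2139434154126, 67.792, 85.114]
[[45, 0, 0, -26, 0, 0, -0], [45, 0, 0, -52, 0, 0, -0], [85, 10.5, -20, -52, 0, 0, 8.5], [85, 21, -40.5, -52, 0, 0, 17], [85, 31, -60.5, -52, 0, 0, 25.5]]
[[85, 1, -23, -0, 0, 0, 8.5], [85, 1.5, -45.5, -0, 0, 0, 17], [85, 2.5, -68, -0, 0, 0, 25.5], [85, 3, -91, -0, 0, 0, 34], [85, 3.5, -113.5, -0, 0, 0, 42.5]]
[[85, 0, -0, 10, 0, 0, -0], [85, 0, -0, 20, 0, 0, -0], [85, 0, -0, 30, 0, 0, -0], [85, 0, -0, 40, 0, 0, -0], [85, 0, -0, 50, 0, 0, -0]]
end [ 384.5 -289.7   69.8   17.1]
```

>>> carry_out:
  commands:
    - [[45, 0, 0, -26, 0, 0, 0], [45, 0, 0, -52, 0, 0, 0], [85, 10.5, -20, -52, 0, 0, 8.5], [85, 21, -40.5, -52, 0, 0, 17], [85, 31, -60.5, -52, 0, 0, 25.5]]

```text
time: 25.48
tool_pos: [480.5, -350.2, 121.4]
tcp_rot: [179.9, 0.0, 59.3]
ft_force: [0.4, 0.0, 0.2]
finger_gap: 85.0
```

>>> carry_out:
  commands:
    - [[85, 1, -23, 0, 0, 0, 8.5], [85, 1.5, -45.5, 0, 0, 0, 17], [85, 2.5, -68, 0, 0, 0, 25.5], [85, 3, -91, 0, 0, 0, 34], [85, 3.5, -113.5, 0, 0, 0, 42.5]]

```text
time: 26.1
tool_pos: [384.3, -289.8, 121.2]
tcp_rot: [179.9, -0.1, 16.8]
ft_force: [-0.7, 1.2, -0.1]
finger_gap: 85.1
```

>>> carry_out:
  commands:
    - [[85, 0, 0, 10, 0, 0, 0], [85, 0, 0, 20, 0, 0, 0], [85, 0, 0, 30, 0, 0, 0], [85, 0, 0, 40, 0, 0, 0], [85, 0, 0, 50, 0, 0, 0]]

```text
time: 26.72
tool_pos: [384.5, -289.7, 68.8]
tcp_rot: [-180.0, 0.0, 17.1]
ft_force: [0.8, 0.4, 1.1]
finger_gap: 84.9
```

Run:
```python
from look import *
s=r.sense();print(s['tool_pos'],s['tcp_rot'])
look('g8',[('top','cross',cuts['cross'],32.6),('scene','cross',cuts['cross'],32.6),('scene','gauge',parts['gauge'],15)])
```

```text
[ 384.50485196 -289.70442411   68.80382779] [-1.79967423e+02  1.77713548e-02  1.71378480e+01]
```

View pics/g8.png

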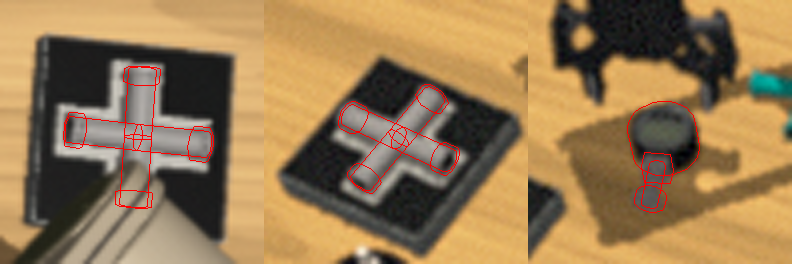

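The cross lies in its cut-out as predicted. The open jaws sit symmetrically over the gauge head. I'll go down and close.

>>> carry_out:
  commands:
    - [[85, 0, 0, 15, 0, 0, 0], [85, 0, 0, 30, 0, 0, 0], [85, 0, 0, 44, 0, 0, 0], [85, 0, 0, 44, 0, 0, 0], [40, 0, 0, 44, 0, 0, 0]]

```text
time: 27.5
tool_pos: [384.6, -289.8, 25.8]
tcp_rot: [-180.0, 0.0, 17.1]
ft_force: [0.3, -0.1, 0.5]
finger_gap: 69.3
```

>>> carry_out:
  commands:
    - [[40, 0, 0, 0, 0, 0, 0], [40, 0, 0, 0, 0, 0, 0], [40, 0, 0, 0, 0, 0, 0], [40, 0, 0, -2, 0, 0, 0], [40, 0, 0, -5, 0, 0, 0]]

```text
time: 28.12
tool_pos: [384.2, -289.5, 30.6]
tcp_rot: [-180.0, 0.0, 17.1]
ft_force: [-0.3, -0.4, -1.9]
finger_gap: 56.2
```

Run:
```python
import json,math
from plan import plan
P=json.load(open('cmd.json'));P[2]-=39;json.dump(P,open('cmd.json','w'));print(P)
plan([(P[0],P[1],45,P[3],40,1),(P[0],P[1],120,P[3],40,4),(638.6,-130.8,120,-13.6,40,10),(638.6,-130.8,65,-13.6,40,5)])
```

```text
[384.48631410830217, -289.7434576646474, 30.792, 17.114000000000004]
[[40, 0, 0, -14, 0, 0, -0], [40, 0, 0, -33, 0, 0, -0], [40, 0, 0, -51.5, 0, 0, -0], [40, 0, 0, -70.5, 0, 0, -0], [40, 0, 0, -89, 0, 0, -0]]
[[40, 29, -7.5, -0, 0, 0, 3], [40, 58, -15.5, -0, 0, 0, 6], [40, 87, -23, -0, 0, 0, 9], [40, 116, -31, -0, 0, 0, 12.5], [40, 145, -38.5, -0, 0, 0, 15.5]]
[[40, 25.5, -15, -0, 0, 0, 3], [40, 51.5, -30.5, -0, 0, 0, 6], [40, 77.5, -45.5, -0, 0, 0, 9], [40, 103, -60.5, -0, 0, 0, 12], [40, 129, -76, -0, 0, 0, 15]]
[[40, 0, 0, 11, 0, 0, 0], [40, 0, 0, 22, 0, 0, 0], [40, 0, 0, 33, 0, 0, 0], [40, 0, 0, 44, 0, 0, 0], [40, 0, 0, 55, 0, 0, 0]]
end [ 638.5 -130.7   64.8  -13.4]
```

>>> carry_out:
  commands:
    - [[40, 0, 0, -14, 0, 0, 0], [40, 0, 0, -33, 0, 0, 0], [40, 0, 0, -51.5, 0, 0, 0], [40, 0, 0, -70.5, 0, 0, 0], [40, 0, 0, -89, 0, 0, 0]]

```text
time: 28.75
tool_pos: [384.6, -289.9, 121.4]
tcp_rot: [180.0, -0.0, 17.1]
ft_force: [0.7, -0.6, -2.5]
finger_gap: 56.2
```

>>> carry_out:
  commands:
    - [[40, 29, -7.5, 0, 0, 0, 3], [40, 58, -15.5, 0, 0, 0, 6], [40, 87, -23, 0, 0, 0, 9], [40, 116, -31, 0, 0, 0, 12.5], [40, 145, -38.5, 0, 0, 0, 15.5]]

```text
time: 29.38
tool_pos: [512.6, -209.7, 120.7]
tcp_rot: [180.0, -0.0, 1.5]
ft_force: [0.7, -0.7, -1.6]
finger_gap: 55.7
```

>>> carry_out:
  commands:
    - [[40, 25.5, -15, 0, 0, 0, 3], [40, 51.5, -30.5, 0, 0, 0, 6], [40, 77.5, -45.5, 0, 0, 0, 9], [40, 103, -60.5, 0, 0, 0, 12], [40, 129, -76, 0, 0, 0, 15]]

```text
time: 30.0
tool_pos: [639.4, -130.1, 120.7]
tcp_rot: [180.0, -0.0, -13.5]
ft_force: [-0.2, -0.2, -1.8]
finger_gap: 56.0
```

>>> carry_out:
  commands:
    - [[40, 0, 0, 11, 0, 0, 0], [40, 0, 0, 22, 0, 0, 0], [40, 0, 0, 33, 0, 0, 0], [40, 0, 0, 44, 0, 0, 0], [40, 0, 0, 55, 0, 0, 0]]

```text
time: 30.62
tool_pos: [638.2, -131.0, 64.0]
tcp_rot: [-180.0, 0.0, -13.4]
ft_force: [0.2, -0.2, -2.2]
finger_gap: 56.3
```

Run:
```python
from look import *
look('g9',[('top','gauge',cuts['gauge'],54),('scene','gauge',cuts['gauge'],54)],45)
```

```text
(no output)
```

View pics/g9.png

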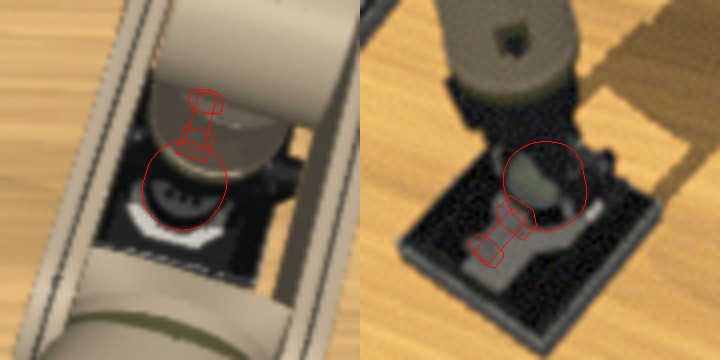

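The gauge matches the outline in both views, with the stem over its channel. Lowering.

>>> carry_out:
  commands:
    - [[40, 0, 0, 6, 0, 0, 0], [40, 0, 0, 12, 0, 0, 0], [40, 0, 0, 16, 0, 0, 0], [40, 0, 0, 17.5, 0, 0, 0], [40, 0, 0, 17.5, 0, 0, 0]]

```text
time: 31.35
tool_pos: [638.6, -130.7, 47.3]
tcp_rot: [180.0, -0.0, -13.4]
ft_force: [0.1, 0.2, -2.1]
finger_gap: 56.1
```

>>> carry_out:
  commands:
    - [[40, 0, 0, 0.5, 0, 0, 0], [40, 0, 0, 1, 0, 0, 0], [40, 0, 0, 1.5, 0, 0, 0], [40, 0, 0, 1.5, 0, 0, 0]]

```text
time: 31.85
tool_pos: [638.8, -130.7, 46.9]
tcp_rot: [180.0, -0.0, -13.4]
ft_force: [-4.4, 2.0, 6.3]
finger_gap: 56.1
```

>>> carry_out:
  commands:
    - [[80, 0, 0, 0, 0, 0, 0], [80, 0, 0, 0, 0, 0, 0], [80, 0, 0, 0, 0, 0, 0], [80, 0, 0, -5, 0, 0, 0], [80, 0, 0, -20, 0, 0, 0]]

```text
time: 32.48
tool_pos: [637.8, -130.5, 65.5]
tcp_rot: [-180.0, 0.1, -13.4]
ft_force: [0.5, -0.0, -0.1]
finger_gap: 80.2
```

>>> carry_out:
  commands:
    - [[80, 0, 0, -30, 0, 0, 0], [80, 0, 0, -70, 0, 0, 0], [80, -60, 0, -120, 0, 0, 0], [80, -120, 0, -150, 0, 0, 0], [80, -180, 0, -170, 0, 0, 0]]

```text
time: 33.1
tool_pos: [481.3, -93.3, 231.6]
tcp_rot: [180.0, -0.2, -13.4]
ft_force: [0.7, -0.0, 1.6]
finger_gap: 80.1
```

>>> carry_out:
  commands:
    - [[80, -50, 0, 0, 0, 0, 0], [80, -90, 0, 0, 0, 0, 0], [80, -90, 0, 0, 0, 0, 0], [80, -90, 0, 0, 0, 0, 0]]

```text
time: 33.6
tool_pos: [395.1, -72.8, 229.8]
tcp_rot: [180.0, -0.2, -13.4]
ft_force: [0.7, -0.3, 0.2]
finger_gap: 80.2
```

Run:
```python
from look import *
s=r.sense();print(s['time'],s['tool_pos'],s['ft_force'],s['finger_gap'])
rows=[]
for k in('top','scene'):
    look(k+'f',[(k,n,cuts[n],20+models[n][1]) for n in cuts],33,3);rows.append(cv2.imread(f'pics/{k}f.png'))
cv2.imwrite('pics/final.png',np.vstack(rows))
```

```text
33.6 [395.0689213  -72.79064981 229.82312297] [ 0.72078169 -0.30521253  0.21051084] 80.15905200694638
```

View pics/final.png

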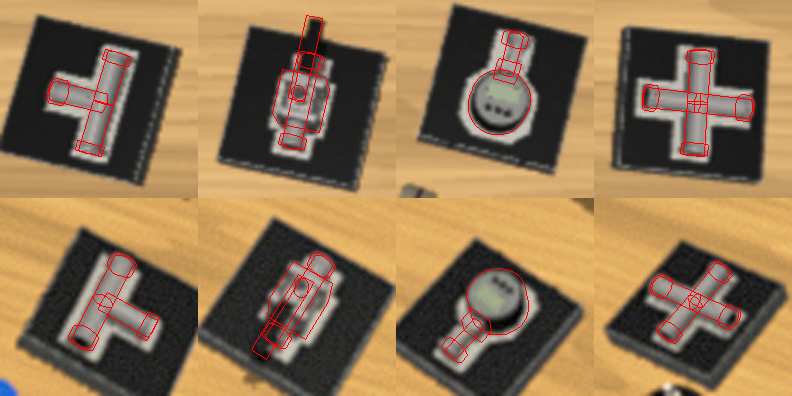

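All four parts sit on their fully-home outlines in both views. As a last check before handing in, I'll compare the bottle, cell and look-alikes with the first pictures.

Run:
```python
from meas import *
k='scene';c=viewer.calibration(k);a=cv2.imread('pics/scene0.png');b=viewer.snapshot(k)[:,:,::-1]
for n,(u,v) in dict(bottle=(377,318),cell=(161,235),teal=(258,160),red=(432,218)).items():
    t=cv2.cvtColor(a[v-16:v+16,u-16:u+16],6);w=cv2.cvtColor(np.ascontiguousarray(b[v-24:v+24,u-24:u+24]),6)
    m=cv2.minMaxLoc(cv2.matchTemplate(w,t,cv2.TM_CCOEFF_NORMED));print(n,'shift px',np.array(m[3])-8,'score',round(m[1],3))
r.hand_in();print(r.sense()['time'])
```

```text
bottle shift px [0 0] score 0.995
cell shift px [0 0] score 0.997
teal shift px [0 0] score 0.961
red shift px [0 0] score 0.886
the job is handed in; nothing more can be done
the job is handed in; nothing more can be done
```

All four parts are in their own trays, and I handed the job in at about 34 s of the 122 s allowed. `hand_in` gives no verdict, so what follows rests on my own checks.

- **Placing:** I placed the valve, tee, cross and gauge in that order. Each was lowered to within about 1 mm of home or to light contact before release, so nothing was dropped.
- **Final picture:** In both cameras, all four parts lie on their predicted fully-home outlines.
- **Bystanders:** The bottle, the stirred cell, the turquoise cross and the red valve show zero pixel shift from the start. The red valve's match score was lower (0.89), probably because the shadows changed. The arm ended clear of everything.

Three readings were not quite as expected:
- **Tube grip:** The gap read about 16.5 mm on the 19 mm tubes. I re-gripped the tee lower, the reading barely changed, and I took it as give in the pads.
- **Valve and tee contact:** The force showed no clear contact before I released these two.
- **Gauge contact:** It touched about 1 mm earlier than predicted, perhaps because the stem drooped slightly in the grip. It looks flat in the final picture.

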